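Ready the vacuum sealer for the soft bricks

TASK

The soft white bricks on the wooden board are next to be bagged, and moist cheese wants a longer seal. Lift the vacuum sealer's clear lid right back until it rests open on its stop, then turn the seal-time dial on the sloped console five clicks clockwise from where it stands now and leave it resting in that click. Leave the drum cheese, the jar and the cup on the left of the counter where they are.

Things in the scene. Friction and masses are not known exactly. Their poses are not given: they have to be found in the camera images.
- sealer: Countertop vacuum sealer, fixed to the counter: steel body 320 mm wide (its y), 170 mm deep (its x), 104 mm high. Origin on the counter under the body, 110 mm behind its front face; its x points to its back, y to its left seen from the robot, z up. The front 88 mm of its top is a dark console that slopes up at 35 deg from horizontal, from 42 mm high at the front face to 104 mm; the flat deck lies behind it.
- lid (a joint): Clear lid with a sloping apron that covers the console when shut; hinged along the sealer's y at its back. 0 = shut, grows as it is lifted, stop at 1.70 rad. Mass about 0.35 kg. It falls shut below about 1.4 rad; let go beyond 1.5 rad it falls open on to the stop by itself.
- lid_hinge (a point): A point on the lid's hinge line at mid width: 40 mm behind the sealer's origin, 118 mm above the counter. It carries the sealer's axes.
- lid_handle (a point): Middle of the lid's handle: a dark round bar, 12 mm thick, 190 mm long along the sealer's y, held by two arms at its ends 38 mm in front of the apron's lower edge (28 mm clear gap behind the bar), free on all sides between them. Shut, it is 96 mm above the counter, 188 mm in front of the hinge line and 22 mm below it (189 mm radius). Being round, it turns between finger pads.
- dial (a joint): Seal-time dial. Value in rad, grows clockwise (seen looking on to the console). Ten click positions, 0 to 9, at multiples of 0.4189 rad (24 deg), with end stops just past the first and last; it starts in one of positions 0 to 3. A sprung roller holds it in each click: about 0.1 N m to turn it out of one, and let go between two it snaps into the nearer one.
- dial_axis (a point): Point on the dial's axis 19 mm off the console, at mid grip height; 78 mm left of the sealer's middle, halfway up the slope. Its axes are the sealer's; the dial's axis stands square to the console, leaning 35 deg from vertical to the sealer's front. Black fluted round grip 40 mm across, 7.5 to 30 mm off the console, over a flat metal skirt 54 mm across. Nothing else stands up within 45 mm.
- dial_mark (a point): Outer end of the dial's orange pointer, on the skirt 26 mm from its axis; it turns with the dial.
- picks: Grey cup of wooden picks, 67 mm across, 106 mm high, at the left; origin under its middle.
- drum_a: Small yellow drum cheese, 69 mm across, 46 mm high, at the left; origin under its middle.
- preserve: Jar of red preserve with a white lid, 72 mm across, 102 mm high, at the left; origin under its middle.

How it is judged:
On the way, in this order (a step that is already met when the one before it is completed fails the run):
1. the lid rests open on its stop (value of joint lid above 1.62 rad), for 0.2 s.
2. the dial stands five clicks on from its start (distance of dial_mark from where it was at the start of the episode between 0.0425 and 0.0472 m), for 0.2 s.
At the end, for the whole second after the job is handed in: The lid rests open on its stop (past 1.62 rad) and the dial rests in the fifth click clockwise from its start (within 0.4 of a click: its pointer's end 42.5 to 47.2 mm from where it began), both at rest (all of step 2 and value of joint lid above 1.62 rad and velocity of joint each of dial, lid below 0.2 rad/s); the robot touches nothing.
It fails at once if the drum cheese, the jar or the cup moved by more than 20 mm (distance of any of picks, drum_a, preserve from where it was at the start of the episode above 0.02 m).
It also fails if it takes over 54 s, if anything falls off the work surface, if the arm or the gripper's body presses on something with over 40 N, if the wrist force passes 120 N, or if a joint passes its speed limit or range.

ROBOT

A 7-joint arm with a two-finger parallel gripper is mounted at the origin on a cart in front of the work surface, level with it; the furniture and walls round the work are solid. World frame = base frame: x ahead of the robot, y to its left, z up, the work surface at z = 0. Lengths are in m, angles in rad, forces in N, time in s.
With the tool pointing down it reaches from about 0.425 to 0.875 m from the base axis. Payload 4.7 kg.
Tool frame: the origin (TCP) lies on the front face of the gripper's body, between the roots of the fingers; the fingertips stand 73 mm ahead of it and the grasp point (between the pads) lies 54 mm ahead of it; z points along the fingers, y is the line along which they close (so a half turn about z gives the same grasp; the last joint's range is limited). The gripper opens to 85 mm and grips with 20 to 120 N. Pads are 22 mm wide; open, the fingers measure 114 mm over their backs; the gripper's body (76 mm by 85 mm) begins 54 mm behind the grasp point. The pads swing forward as they close: fully open they stand 13 mm farther back than shut.
Start: joints at [-1.255, 0.321, -0.07, 1.45, 0.023, 1.371, -0.057], TCP at [0.193, 0.621, 0.304] pointing down, gripper open.
Joint ranges: [-2.86, 2.86], [-0.3, 2.09], [-1.38, 1.24], [0.06, 2.45], [-1.56, 4.7], [0.09, 2.05], [-2.69, 2.69]. Speed limits (rad/s): [2.57, 2.57, 3.14, 3.14, 3.14, 3.14, 3.14].

INTERFACE

Orientations are given as a rotation vector (axis times angle).
In Python, from bench import * gives the robot as it stands.
- The arm moves only by the shell command python3 -m handwheel 'ROWS' [FORCE]. ROWS is JSON, a list of rows, each an object of numbers: "claw": the finger opening in m, from 0 to 0.0854; "x", "y", "z": the shift along the tool's x, y, z in m; "roll": the turn about the tool's z in rad. In form: [{"claw": .., "x": .., "y": .., "z": .., "roll": ..}, ...]. A call has 1 to 10 rows; each row is the pose to reach, as a shift and turn from the pose commanded when the call began, along the tool's axes at that moment; what a row does not reach only later rows make up. A row lasts 1/10 s, in which the tool goes at most 50 mm and 8.59 degrees, less where a joint would pass 70% of its speed; a pose out of reach is approached as far as the arm can. A call with a gripper value outside its range is refused whole. The fingers move at their own pace and stop on an object; FORCE is the grip in N (left out, the last holds). Time passes only in rows, so rows that repeat a pose let the fingers close. It gives the time, the measured TCP pose, the force, the opening and the grip force at its end, in the units of the state.
- observe(): the state, without advancing time (a new reading comes with each control period).
- camera(name): name is "scene" or "side" or "wrist"; returns a dict with "img" (420x560x3 uint8, red, green, blue), "K" (3x3 intrinsics, pixels), "extrinsics" (4x4, takes a point from world to camera coordinates). Camera axes: x right, y down, z forward; pixel columns grow to the right and rows downward; lengths in m; the calibration is good to about 2 mm. A picture is of the moment at which its call begins. There is no depth.
- job_done(): hands the job in; it is judged then, once.
The state is a dict: "time_s": time; "joints": joint angles; "joint_velocities": joint speeds; "tau": joint torques, N m; "tool_pos": TCP position; "ee_rot": TCP orientation; "contact_force": force on the tool from outside, world axes, zero at the start; "moment": the same for the moment, N m; "width": finger opening in m; "grip_force": force on a finger pad.
Only numpy, scipy, OpenCV 4.12 (cv2) and the standard library are available. Lean on these libraries where they do the work, as an engineer would, in place of code of your own. Each camera call takes 0.05 s, during which the arm holds its last target. There are 200 camera calls.

## Working session

There is one attempt and no reset: what is moved stays moved. The work goes in short steps, Python scripts to look and compute and a shell command to move; the robot and the scene stay as the last step left them, time stands still between calls to the robot, and variables do not carry over. Pictures are saved under pics/ and viewed, at most 10 in all, crops included, and the job is handed in when it is done.

```bash
ls; mkdir -p pics
python3 - <<'E'
from bench import *
import cv2,numpy as np,pickle
for n in("scene","side"):
    c=camera(n); pickle.dump(c,open(f"pics/{n}0.pkl","wb")); cv2.imwrite(f"pics/{n}0.png",c["img"][:,:,::-1])
    print(n,c["K"].round(1).tolist(),c["extrinsics"].round(4).tolist())
s=observe();print(s["tool_pos"],s["ee_rot"],s["time_s"])
E
```

```text
pics
scene [[392.3, 0.0, 278.3], [0.0, 392.3, 209.5], [0.0, 0.0, 1.0]] [[0.7037, -0.7105, 0.0028, -0.4425], [-0.5458, -0.5431, -0.6381, 0.3155], [0.4549, 0.4475, -0.7699, 0.9062], [0.0, 0.0, 0.0, 1.0]]
side [[403.5, 0.0, 276.9], [0.0, 403.5, 211.8], [0.0, 0.0, 1.0]] [[0.8341, -0.5513, -0.0149, -0.4938], [-0.1997, -0.2767, -0.94, 0.1803], [0.5141, 0.7871, -0.3409, 0.9794], [0.0, 0.0, 0.0, 1.0]]
[0.19316052 0.62025466 0.30291317] [-4.72264073e-01 -3.10574656e+00  2.71878361e-03] 0.1
```

View pics/scene0.png

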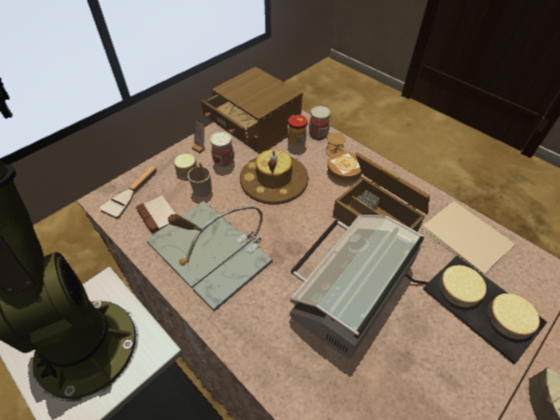

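View pics/side0.png

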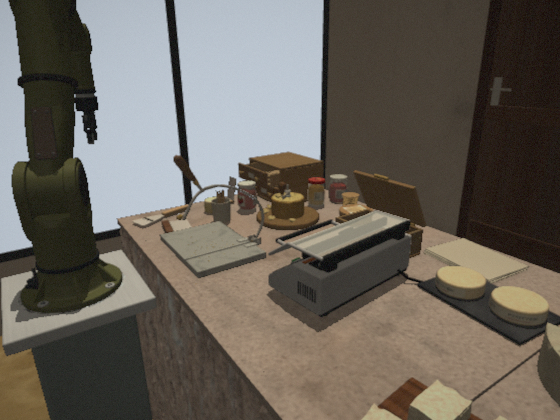

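Run:
```python
import cv2
a=cv2.imread("pics/scene0.png")[200:360,280:430]; b=cv2.imread("pics/side0.png")[200:320,260:430]
a=cv2.resize(a,(400,427),interpolation=cv2.INTER_CUBIC); b=cv2.resize(b,(400,282),interpolation=cv2.INTER_CUBIC)
b=cv2.copyMakeBorder(b,0,145,0,0,cv2.BORDER_CONSTANT)
cv2.imwrite("pics/c1.png",cv2.convertScaleAbs(cv2.hconcat([a,b]),alpha=1.4))
```

```text
(no output)
```

View pics/c1.png

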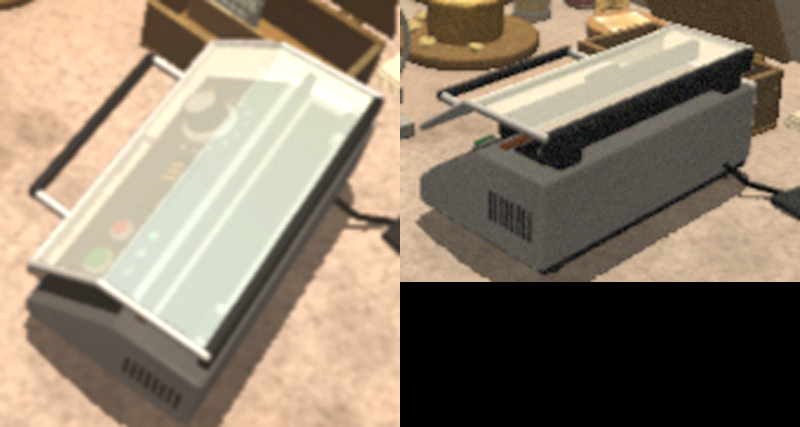

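```bash
cat > h.py <<'E'
import numpy as np,pickle,cv2
from scipy.spatial.transform import Rotation as R
def ray(c,px):
    E=np.array(c["extrinsics"]);d=E[:3,:3].T@np.linalg.inv(c["K"])@[px[0],px[1],1];return -E[:3,:3].T@E[:3,3],d
def plane(c,px,z):
    o,d=ray(c,px);return o+d*(z-o[2])/d[2]
def proj(c,p):
    E=np.array(c["extrinsics"]);q=c["K"]@(E[:3,:3]@p+E[:3,3]);return (q[:2]/q[2]).round(1)
def tri(a,pa,b,pb):
    o1,d1=ray(a,pa);o2,d2=ray(b,pb);t=np.linalg.lstsq(np.c_[d1,-d2],o2-o1,rcond=None)[0]
    return (o1+d1*t[0]+o2+d2*t[1])/2
E
python3 - <<'E'
from h import *
s=pickle.load(open("pics/scene0.pkl","rb"));d=pickle.load(open("pics/side0.pkl","rb"))
P=[]
for a,b in(((292.4,271.2),(277.4,240.8)),((338.1,222.5),(333.5,221.2))):
    print(tri(s,a,d,b),plane(s,a,.096),plane(d,b,.096)); P.append(plane(s,a,.096)+plane(d,b,.096))
P=np.array(P)/2; n,f=P; print(np.linalg.norm(f-n)); yx=(f-n)/np.linalg.norm(f-n); m=(n+f)/2
xx=np.array([yx[1],-yx[0],0]);yaw=np.arctan2(xx[1],xx[0])
O=m+xx*.148;O[2]=0; print("mid",m,"yaw",yaw,"origin",O,"hinge",O-0+xx*.04)
ax=O-xx*(.110-.044*1)+yx*.078+[0,0,.073]+.019*np.r_[-xx[:2]*np.sin(.611),np.cos(.611)]
print("dial",ax)
# check body bottom corners
for u,v,z in((-.11,-.16,0),(.06,-.16,.0),(.06,-.16,.104),(-.11,-.16,.042),(-.11,.16,.042)): print(u,v,z,proj(s,O+xx*u+yx*v+[0,0,z]),proj(d,O+xx*u+yx*v+[0,0,z]))
from bench import observe
o=observe();M=R.from_rotvec(o["ee_rot"]).as_matrix();print(M.round(3),o["tool_pos"])
E
```

```text
[ 0.43793939 -0.23659415  0.09286313] [ 0.43585028 -0.23755518  0.096     ] [ 0.43487736 -0.242508    0.096     ]
[ 0.62717159 -0.2230568   0.09634957] [ 0.62480715 -0.22188384  0.096     ] [ 0.63123952 -0.22213831  0.096     ]
0.19350046217837735
mid [ 0.53169358 -0.23102133  0.096     ] yaw -1.4775321185041859 origin [ 0.54547668 -0.37837813  0.        ] hinge [ 0.54920184 -0.41820429  0.        ]
dial [ 0.61597606 -0.29454822  0.08856242]
-0.11 -0.16 0 [288.  318.7] [266.8 289.9]
0.06 -0.16 0.0 [347.3 364.2] [317.4 323.2]
0.06 -0.16 0.104 [354.3 347.2] [318.4 278.2]
-0.11 -0.16 0.042 [288.4 311.1] [266.4 274.1]
-0.11 0.16 0.042 [361.  226.8] [357.8 237.9]
[[-0.955  0.297 -0.   ]
 [ 0.297  0.955 -0.002]
 [-0.    -0.002 -1.   ]] [0.19316052 0.62025466 0.30291317]
```

```bash
python3 -m handwheel '[{"claw":0.085,"x":-0.326,"y":-0.182,"z":-0.1,"roll":1.25},{"claw":0.085,"x":-0.326,"y":-0.182,"z":-0.1,"roll":1.25},{"claw":0.085,"x":-0.326,"y":-0.182,"z":-0.1,"roll":1.25},{"claw":0.085,"x":-0.326,"y":-0.182,"z":-0.1,"roll":1.25},{"claw":0.085,"x":-0.326,"y":-0.182,"z":-0.1,"roll":1.25},{"claw":0.085,"x":-0.326,"y":-0.182,"z":-0.1,"roll":1.25},{"claw":0.085,"x":-0.326,"y":-0.182,"z":-0.1,"roll":1.25},{"claw":0.085,"x":-0.326,"y":-0.182,"z":-0.1,"roll":1.25},{"claw":0.085,"x":-0.326,"y":-0.182,"z":-0.1,"roll":1.25}]' 40
cat >> h.py <<'E'
def delta(p,yaw=None):
    from bench import observe
    o=observe();M=R.from_rotvec(o["ee_rot"]).as_matrix();y=np.arctan2(M[1,1],M[0,1])
    print("tcp",o["tool_pos"].round(4),"yawdeg",np.degrees(y).round(2),"w",o["width"],"t",o["time_s"],"j",o["joints"].round(2),"F",o["contact_force"].round(1))
    print("shift",(M.T@(np.array(p)-o["tool_pos"])).round(4),"roll",None if yaw is None else ((y-yaw+np.pi)%(2*np.pi)-np.pi).round(4))
E
python3 -c "
from h import *
delta([.532,-.231,.30],-1.4775)"
```

```text
time_s: 1.0
tool_pos: [0.4555, 0.3439, 0.4056]
ee_rot: [2.215, 2.223, 0.004]
contact_force: [1.0, -0.3, 1.1]
width: 0.0852
grip_force: 0.0
tcp [0.4555 0.3439 0.4056] yawdeg 0.2 w 0.08522902418294578 t 1.0 j [-0.94  0.12  0.27  1.5  -0.03  1.53 -0.66] F [ 1.  -0.3  1.1]
shift [-0.575   0.0741  0.1064] roll 1.4811
```

```bash
python3 -m handwheel '[{"claw":0.085,"x":-0.575,"y":0.074,"z":0.1,"roll":1.48},{"claw":0.085,"x":-0.575,"y":0.074,"z":0.1,"roll":1.48},{"claw":0.085,"x":-0.575,"y":0.074,"z":0.1,"roll":1.48},{"claw":0.085,"x":-0.575,"y":0.074,"z":0.1,"roll":1.48},{"claw":0.085,"x":-0.575,"y":0.074,"z":0.1,"roll":1.48},{"claw":0.085,"x":-0.575,"y":0.074,"z":0.1,"roll":1.48},{"claw":0.085,"x":-0.575,"y":0.074,"z":0.1,"roll":1.48},{"claw":0.085,"x":-0.575,"y":0.074,"z":0.1,"roll":1.48},{"claw":0.085,"x":-0.575,"y":0.074,"z":0.1,"roll":1.48},{"claw":0.085,"x":-0.575,"y":0.074,"z":0.1,"roll":1.48}]' 40
python3 -m handwheel '[{"claw":0.085,"x":0,"y":0,"z":0,"roll":0},{"claw":0.085,"x":0,"y":0,"z":0,"roll":0}]'
python3 - <<'E'
from h import *
delta([.532,-.231,.30],-1.4775)
from bench import camera
c=camera("wrist");pickle.dump(c,open("pics/w1.pkl","wb"));cv2.imwrite("pics/w1.png",c["img"][:,:,::-1])
E
```

```text
time_s: 2.0
tool_pos: [0.5223, -0.1393, 0.3186]
ee_rot: [-3.137, -0.164, -0.001]
contact_force: [1.2, 0.3, -0.0]
width: 0.0851
grip_force: 0.0
time_s: 2.2
tool_pos: [0.522, -0.1386, 0.3183]
ee_rot: [-3.137, -0.168, 0.002]
contact_force: [0.4, -0.3, 0.5]
width: 0.0849
grip_force: 0.0
tcp [ 0.522  -0.1386  0.3183] yawdeg -83.86 w 0.08491902055630912 t 2.2 j [-0.48  0.08  0.73  1.73 -0.06  1.35 -1.2 ] F [ 0.4 -0.3  0.5]
shift [0.0001 0.0929 0.0183] roll 0.0138
```

View pics/w1.png

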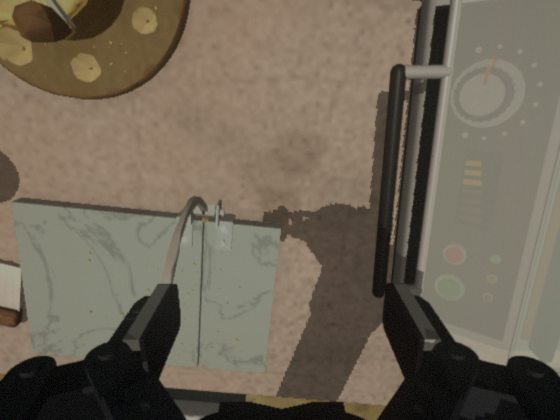

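The wrist view shows the handle bar from (398,68) to (379,293) and the dial through the lid at about (483,93), with its orange pointer at (488,72).

Run:
```python
from h import *
c=pickle.load(open("pics/w1.pkl","rb"))
a=plane(c,(398,70),.096);b=plane(c,(379.5,291),.096);y=(a-b)/np.linalg.norm(a-b);x=np.array([y[1],-y[0],0]);m=(a+b)/2
O=m+x*.148;O[2]=0
yaw=np.arctan2(x[1],x[0]);print(a,b,np.linalg.norm(a-b),"mid",m,"yaw",yaw,np.degrees(yaw),"O",O)
ax=O-x*.066+y*.078+[0,0,.073]+.019*np.r_[-x[:2]*np.sin(.611),np.cos(.611)];print("dial",ax,proj(c,ax),proj(c,ax+.011*np.r_[-x[:2]*np.sin(.611),np.cos(.611)]))
delta([m[0],m[1],.15],yaw)
```

```text
[ 0.62801374 -0.2159841   0.096     ] [ 0.43770041 -0.23971908  0.096     ] 0.19178767903301852 mid [ 0.53285707 -0.22785159  0.096     ] yaw -1.4467217113834703 -82.89104819221643 O [ 0.55117304 -0.37471386  0.        ]
dial [ 0.61905654 -0.28875196  0.08856242] [483.2  93. ] [481.1  93.4]
tcp [ 0.5225 -0.1369  0.3185] yawdeg -83.67 w 0.08503747007576777 t 2.25 j [-0.48  0.08  0.73  1.73 -0.06  1.35 -1.2 ] F [0.5 0.  0.2]
shift [0.0004 0.0917 0.1685] roll -0.0137
```

```bash
python3 -m handwheel '[{"claw":0.026,"x":0,"y":0.0915,"z":0.06,"roll":-0.014},{"claw":0.026,"x":0,"y":0.0915,"z":0.06,"roll":-0.014},{"claw":0.026,"x":0,"y":0.0915,"z":0.06,"roll":-0.014},{"claw":0.026,"x":0,"y":0.0915,"z":0.06,"roll":-0.014},{"claw":0.026,"x":0,"y":0.0915,"z":0.06,"roll":-0.014},{"claw":0.026,"x":0,"y":0.0915,"z":0.06,"roll":-0.014}]' 40
python3 - <<'E'
from h import *
delta([.5329,-.2279,.15],-1.4467)
from bench import camera
c=camera("wrist");pickle.dump(c,open("pics/w2.pkl","wb"));cv2.imwrite("pics/w2.png",c["img"][:,:,::-1])
E
```

```text
time_s: 2.85
tool_pos: [0.5338, -0.226, 0.2599]
ee_rot: [-3.134, -0.2, -0.003]
contact_force: [-0.0, -0.0, 0.5]
width: 0.0263
grip_force: 0.0
tcp [ 0.5338 -0.226   0.2599] yawdeg -82.68 w 0.026300826870094513 t 2.85 j [-0.33  0.24  0.79  1.72 -0.18  1.26 -0.93] F [-0.  -0.   0.5]
shift [-0.0013  0.0019  0.1099] roll 0.0037
```

View pics/w2.png

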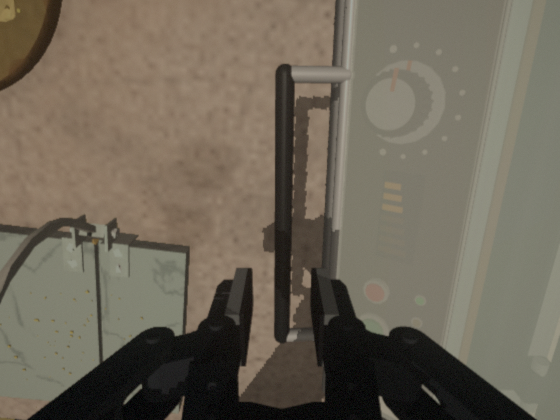

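The bar (column 283) sits midway between the fingers (248 and 315), so I can go straight down.

```bash
python3 -m handwheel '[{"claw":0.026,"x":0,"y":0.0015,"z":0.04,"roll":0},{"claw":0.026,"x":0,"y":0.0015,"z":0.08,"roll":0},{"claw":0.026,"x":0,"y":0.0015,"z":0.11,"roll":0},{"claw":0.026,"x":0,"y":0.0015,"z":0.11,"roll":0},{"claw":0.0,"x":0,"y":0.0015,"z":0.11,"roll":0},{"claw":0.0,"x":0,"y":0.0015,"z":0.11,"roll":0},{"claw":0.0,"x":0,"y":0.0015,"z":0.11,"roll":0},{"claw":0.0,"x":0,"y":0.0015,"z":0.11,"roll":0}]' 40
python3 - <<'E'
from h import *
delta([.5329,-.2279,.15],-1.4467)
r=.189;a0=np.arctan2(.022,.188)
for th in np.arange(.1,1.71,.1): # shift in tool y (sealer x) and z, from grasp
    a=th-a0; print(th.round(1),"y",(.188-r*np.cos(a)).round(3),"z",(-.022-r*np.sin(a)).round(3))
E
```

```text
time_s: 3.7
tool_pos: [0.5329, -0.2273, 0.1504]
ee_rot: [-3.131, -0.197, 0.001]
contact_force: [-2.6, 5.8, -1.9]
width: 0.0105
grip_force: 38.9
tcp [ 0.5329 -0.2273  0.1504] yawdeg -82.8 w 0.010471344840514924 t 3.7 j [-0.27  0.37  0.75  1.83 -0.29  1.06 -0.85] F [-2.6  5.8 -1.9]
shift [-0.0001  0.0006  0.0004] roll 0.0016
0.1 y -0.001 z -0.019
0.2 y -0.0 z -0.038
0.3 y 0.002 z -0.056
0.4 y 0.007 z -0.075
0.5 y 0.013 z -0.093
0.6 y 0.021 z -0.11
0.7 y 0.03 z -0.126
0.8 y 0.041 z -0.141
0.9 y 0.054 z -0.155
1.0 y 0.068 z -0.168
1.1 y 0.083 z -0.179
1.2 y 0.1 z -0.189
1.3 y 0.117 z -0.197
1.4 y 0.134 z -0.203
1.5 y 0.153 z -0.208
1.6 y 0.172 z -0.21
1.7 y 0.19 z -0.211
```

Gripped. Now along the arc.

```bash
python3 -m handwheel '[{"claw":0,"x":0,"y":-0.001,"z":-0.019,"roll":0},{"claw":0,"x":0,"y":0,"z":-0.038,"roll":0},{"claw":0,"x":0,"y":0.002,"z":-0.056,"roll":0},{"claw":0,"x":0,"y":0.007,"z":-0.075,"roll":0},{"claw":0,"x":0,"y":0.013,"z":-0.093,"roll":0},{"claw":0,"x":0,"y":0.021,"z":-0.11,"roll":0},{"claw":0,"x":0,"y":0.03,"z":-0.126,"roll":0},{"claw":0,"x":0,"y":0.041,"z":-0.141,"roll":0},{"claw":0,"x":0,"y":0.041,"z":-0.141,"roll":0}]'
```

```text
time_s: 4.6
tool_pos: [0.5376, -0.2684, 0.2951]
ee_rot: [-3.128, -0.195, -0.003]
contact_force: [-6.8, 10.7, 7.9]
width: 0.0106
grip_force: 39.3
```

```bash
python3 -m handwheel '[{"claw":0,"x":0,"y":0.013,"z":-0.014,"roll":0},{"claw":0,"x":0,"y":0.027,"z":-0.027,"roll":0},{"claw":0,"x":0,"y":0.042,"z":-0.038,"roll":0},{"claw":0,"x":0,"y":0.059,"z":-0.048,"roll":0},{"claw":0,"x":0,"y":0.076,"z":-0.056,"roll":0},{"claw":0,"x":0,"y":0.093,"z":-0.062,"roll":0},{"claw":0,"x":0,"y":0.112,"z":-0.067,"roll":0},{"claw":0,"x":0,"y":0.131,"z":-0.069,"roll":0},{"claw":0,"x":0,"y":0.143,"z":-0.07,"roll":0},{"claw":0,"x":0,"y":0.143,"z":-0.07,"roll":0}]'
```

```text
time_s: 5.6
tool_pos: [0.5553, -0.4148, 0.364]
ee_rot: [3.131, 0.191, 0.006]
contact_force: [-2.1, 0.1, 8.3]
width: 0.0104
grip_force: 42.4
```

```bash
python3 -m handwheel '[{"claw":0.03,"x":0,"y":0,"z":0,"roll":0},{"claw":0.03,"x":0,"y":0,"z":0,"roll":0},{"claw":0.03,"x":0,"y":0,"z":-0.02,"roll":0},{"claw":0.03,"x":0,"y":0,"z":-0.06,"roll":0},{"claw":0.03,"x":0,"y":0,"z":-0.1,"roll":0},{"claw":0.03,"x":0,"y":-0.05,"z":-0.1,"roll":0},{"claw":0.05,"x":0,"y":-0.1,"z":-0.1,"roll":0},{"claw":0.065,"x":0,"y":-0.15,"z":-0.1,"roll":0}]'
python3 - <<'E'
from h import *
from bench import camera
im=[camera(n) for n in("scene","side")]
cv2.imwrite("pics/s2.png",cv2.hconcat([c["img"][150:380,200:480,::-1] for c in im]))
delta([.619,-.289,.30],np.radians(7.1))
E
```

```text
time_s: 6.4
tool_pos: [0.5368, -0.2622, 0.4598]
ee_rot: [3.135, 0.193, 0.0]
contact_force: [1.8, 1.1, 0.3]
width: 0.0578
grip_force: 0.0
tcp [ 0.5396 -0.254   0.46  ] yawdeg -82.03 w 0.0645138655710813 t 6.5 j [-0.28  0.22  0.84  1.34 -0.17  1.65 -0.9 ] F [ 0.3  1.2 -0.5]
shift [0.0734 0.0467 0.1599] roll -1.5557
```

View pics/s2.png

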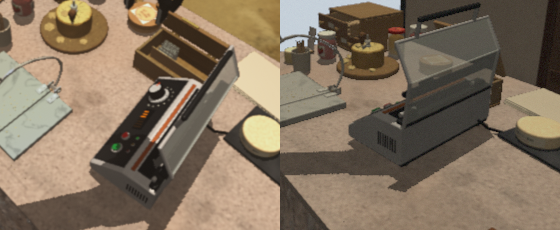

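The lid stands open on its stop and the console is clear. Next I move over the dial with the jaw turned back for the first stroke.

```bash
python3 -m handwheel '[{"claw":0.064,"x":0.073,"y":0.044,"z":0,"roll":-1.4},{"claw":0.064,"x":0.073,"y":0.044,"z":0,"roll":-1.4},{"claw":0.064,"x":0.073,"y":0.044,"z":0.05,"roll":-1.4},{"claw":0.064,"x":0.073,"y":0.044,"z":0.1,"roll":-1.4},{"claw":0.064,"x":0.073,"y":0.044,"z":0.14,"roll":-1.4},{"claw":0.064,"x":0.073,"y":0.044,"z":0.18,"roll":-1.4},{"claw":0.064,"x":0.073,"y":0.044,"z":0.18,"roll":-1.4},{"claw":0.064,"x":0.073,"y":0.044,"z":0.18,"roll":-1.4},{"claw":0.064,"x":0.073,"y":0.044,"z":0.18,"roll":-1.4},{"claw":0.064,"x":0.073,"y":0.044,"z":0.18,"roll":-1.4}]' 40
python3 - <<'E'
from h import *
delta([.6188,-.2863,.1566],np.radians(23.1))
from bench import camera
c=camera("wrist");pickle.dump(c,open("pics/w3.pkl","wb"));cv2.imwrite("pics/w3.png",c["img"][:,:,::-1])
print(proj(c,np.array([.61906,-.28875,.0886])))
E
```

```text
time_s: 7.5
tool_pos: [0.615, -0.2982, 0.2799]
ee_rot: [2.268, 2.174, 0.0]
contact_force: [-0.1, 0.4, -0.5]
width: 0.0639
grip_force: 0.0
tcp [ 0.615  -0.2982  0.2799] yawdeg -2.42 w 0.0639393672084466 t 7.5 j [ 0.    0.44  0.57  1.41 -0.24  1.36  0.53] F [-0.1  0.4 -0.5]
shift [0.0121 0.0033 0.1233] roll -0.4454
[284.1 191.4]
```

View pics/w3.png

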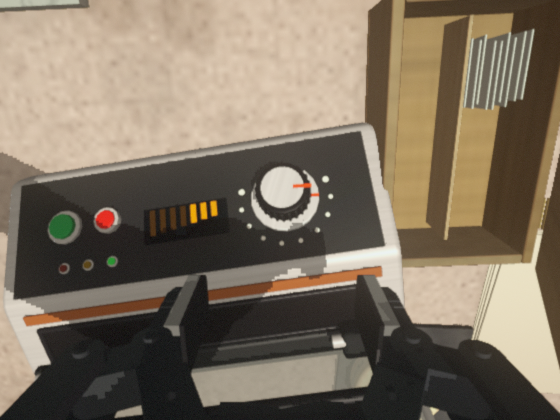

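The dial is at (282,188). Its pointer is at (314,195), on the second of the ten dots (331,196), so the target is the seventh dot, at about (263,238).

```bash
cat >> h.py <<'E'
X=np.array([.1236,-.9923,0]);Y=np.array([.9923,.1236,0]);N=-X*np.sin(.6109)+np.array([0,0,np.cos(.6109)]);U=X*np.cos(.6109)+np.array([0,0,np.sin(.6109)])
A=np.array([.6191,-.2888,.0886])
def dial(c):
    """orange blobs near the dial: clockwise angle from sealer +y on skirt / top planes"""
    h=cv2.cvtColor(c["img"],cv2.COLOR_RGB2HSV);m=cv2.inRange(h,(3,140,110),(14,255,255))
    n,l,st,ce=cv2.connectedComponentsWithStats(m)
    for i in range(1,n):
        if st[i,4]<4: continue
        r=[]
        for off in(-.0135,.011):
            o,d=ray(c,ce[i]);q=o+d*(((A+N*off-o)@N)/(d@N))-A;r+=[np.degrees(np.arctan2(q@U,q@Y)).round(1),(np.hypot(q@U,q@Y)*1e3).round(1)]
        if min(r[1],r[3])<30: print("blob",ce[i].round(1),st[i,4],"skirt ang,r",r[:2],"top ang,r",r[2:])
E
python3 - <<'E'
from h import *
dial(pickle.load(open("pics/w3.pkl","rb")))
E
python3 -m handwheel '[{"claw":0.064,"x":0.012,"y":0.003,"z":0.03,"roll":-0.44},{"claw":0.064,"x":0.012,"y":0.003,"z":0.06,"roll":-0.44},{"claw":0.064,"x":0.012,"y":0.003,"z":0.08,"roll":-0.44},{"claw":0.064,"x":0.012,"y":0.003,"z":0.08,"roll":-0.44},{"claw":0.064,"x":0.012,"y":0.003,"z":0.08,"roll":-0.44}]' 40
python3 - <<'E'
from h import *
delta([.6188,-.2863,.1566],np.radians(23.1))
E
```

```text
blob [303.2 185.1] 58 skirt ang,r [np.float64(-25.9), np.float64(16.8)] top ang,r [np.float64(5.1), np.float64(14.8)]
blob [314.4 194.4] 18 skirt ang,r [np.float64(4.3), np.float64(22.7)] top ang,r [np.float64(23.9), np.float64(23.6)]
time_s: 8.05
tool_pos: [0.6185, -0.2867, 0.2003]
ee_rot: [1.75, 2.609, -0.0]
contact_force: [0.2, -0.2, 0.5]
width: 0.0642
grip_force: 0.0
tcp [ 0.6185 -0.2867  0.2003] yawdeg 22.29 w 0.0642374819945526 t 8.05 j [ 0.05  0.48  0.47  1.51 -0.22  1.21  0.94] F [ 0.2 -0.2  0.5]
shift [0.0003 0.0004 0.0437] roll -0.0141
```

```bash
python3 -m handwheel '[{"claw":0.064,"x":0,"y":0,"z":0.03,"roll":-0.014},{"claw":0.064,"x":0,"y":0,"z":0.044,"roll":-0.014},{"claw":0.064,"x":0,"y":0,"z":0.044,"roll":-0.014},{"claw":0.03,"x":0,"y":0,"z":0.044,"roll":-0.014},{"claw":0.03,"x":0,"y":0,"z":0.044,"roll":-0.014},{"claw":0.03,"x":0,"y":0,"z":0.044,"roll":-0.014},{"claw":0.03,"x":0,"y":0,"z":0.044,"roll":-0.014}]' 40
python3 - <<'E'
from h import *
delta([.6188,-.2863,.1566],np.radians(23.1))
E
```

```text
time_s: 8.75
tool_pos: [0.6169, -0.2877, 0.1581]
ee_rot: [-1.729, -2.621, 0.003]
contact_force: [-6.6, 0.8, 4.6]
width: 0.0387
grip_force: 39.7
tcp [ 0.6169 -0.2877  0.1581] yawdeg 23.19 w 0.03866396414877406 t 8.75 j [ 0.06  0.51  0.46  1.54 -0.24  1.14  0.97] F [-6.6  0.8  4.6]
shift [0.0006 0.0023 0.0015] roll 0.0016
```

```bash
python3 -m handwheel '[{"claw":0.03,"x":0,"y":0,"z":0,"roll":0.14},{"claw":0.03,"x":0,"y":0,"z":0,"roll":0.28},{"claw":0.03,"x":0,"y":0,"z":0,"roll":0.42},{"claw":0.03,"x":0,"y":0,"z":0,"roll":0.56},{"claw":0.03,"x":0,"y":0,"z":0,"roll":0.56}]' 40
python3 - <<'E'
from h import *
from bench import camera
delta([.6188,-.2863,.1566],np.radians(23.1))
c=camera("wrist");dial(c);cv2.imwrite("pics/w4.png",c["img"][:,:,::-1])
E
```

```text
time_s: 9.25
tool_pos: [0.6168, -0.2892, 0.1576]
ee_rot: [2.388, 2.039, -0.006]
contact_force: [-6.1, -3.3, 0.7]
width: 0.0382
grip_force: 55.0
tcp [ 0.6168 -0.2892  0.1576] yawdeg -9.03 w 0.03815240833121614 t 9.25 j [-0.02  0.54  0.57  1.55 -0.3   1.15  0.45] F [-6.1 -3.3  0.7]
shift [0.0032 0.0015 0.001 ] roll -0.5607
blob [311.6 294.9] 199 skirt ang,r [np.float64(26.9), np.float64(11.9)] top ang,r [np.float64(27.4), np.float64(13.9)]
```

One click turned (about 5° to 27°). Now I regrip and take the next stroke.

```bash
python3 -m handwheel '[{"claw":0.06,"x":0,"y":0,"z":0,"roll":0},{"claw":0.06,"x":0,"y":0,"z":0,"roll":0},{"claw":0.06,"x":0,"y":0,"z":0,"roll":-0.14},{"claw":0.06,"x":0,"y":0,"z":0,"roll":-0.28},{"claw":0.06,"x":0,"y":0,"z":0,"roll":-0.42},{"claw":0.06,"x":0,"y":0,"z":0,"roll":-0.56},{"claw":0.03,"x":0,"y":0,"z":0,"roll":-0.56},{"claw":0.03,"x":0,"y":0,"z":0,"roll":-0.56},{"claw":0.03,"x":0,"y":0,"z":0,"roll":-0.56},{"claw":0.03,"x":0,"y":0,"z":0,"roll":-0.56}]' 40
python3 -m handwheel '[{"claw":0.03,"x":0,"y":0,"z":0,"roll":0.14},{"claw":0.03,"x":0,"y":0,"z":0,"roll":0.28},{"claw":0.03,"x":0,"y":0,"z":0,"roll":0.42},{"claw":0.03,"x":0,"y":0,"z":0,"roll":0.56},{"claw":0.03,"x":0,"y":0,"z":0,"roll":0.56}]' 40
python3 - <<'E'
from h import *
from bench import camera
delta([.6188,-.2863,.1566],np.radians(23.1))
c=camera("wrist");dial(c);cv2.imwrite("pics/w5.png",c["img"][:,:,::-1])
E
```

```text
time_s: 10.3
tool_pos: [0.6168, -0.2874, 0.1578]
ee_rot: [-1.732, -2.618, 0.002]
contact_force: [-6.6, 1.8, 9.3]
width: 0.0389
grip_force: 39.7
time_s: 10.8
tool_pos: [0.617, -0.29, 0.1563]
ee_rot: [2.39, 2.034, -0.007]
contact_force: [-5.0, -5.5, -0.9]
width: 0.0382
grip_force: 57.4
tcp [ 0.617  -0.29    0.1563] yawdeg -9.2 w 0.03820329762312582 t 10.8 j [-0.02  0.54  0.57  1.55 -0.3   1.15  0.45] F [-5.  -5.5 -0.9]
shift [ 0.0039  0.0012 -0.0003] roll -0.5638
blob [307.5 312. ] 256 skirt ang,r [np.float64(61.0), np.float64(14.3)] top ang,r [np.float64(53.4), np.float64(15.5)]
```

```bash
python3 -m handwheel '[{"claw":0.06,"x":0,"y":0,"z":0,"roll":0},{"claw":0.06,"x":0,"y":0,"z":0,"roll":0},{"claw":0.06,"x":0,"y":0,"z":0,"roll":-0.14},{"claw":0.06,"x":0,"y":0,"z":0,"roll":-0.28},{"claw":0.06,"x":0,"y":0,"z":0,"roll":-0.42},{"claw":0.06,"x":0,"y":0,"z":0,"roll":-0.56},{"claw":0.03,"x":0,"y":0,"z":0,"roll":-0.56},{"claw":0.03,"x":0,"y":0,"z":0,"roll":-0.56},{"claw":0.03,"x":0,"y":0,"z":0,"roll":-0.56},{"claw":0.03,"x":0,"y":0,"z":0,"roll":-0.56}]' 40
python3 -m handwheel '[{"claw":0.03,"x":0,"y":0,"z":0,"roll":0.14},{"claw":0.03,"x":0,"y":0,"z":0,"roll":0.28},{"claw":0.03,"x":0,"y":0,"z":0,"roll":0.42},{"claw":0.03,"x":0,"y":0,"z":0,"roll":0.56},{"claw":0.03,"x":0,"y":0,"z":0,"roll":0.56}]' 40
python3 - <<'E'
from h import *
from bench import camera
delta([.6188,-.2863,.1566],np.radians(23.1))
c=camera("wrist");dial(c);cv2.imwrite("pics/w6.png",c["img"][:,:,::-1])
E
```

```text
time_s: 11.85
tool_pos: [0.6166, -0.2871, 0.1572]
ee_rot: [-1.733, -2.616, 0.002]
contact_force: [-7.1, 0.7, 8.6]
width: 0.0389
grip_force: 39.7
time_s: 12.35
tool_pos: [0.6172, -0.2895, 0.1559]
ee_rot: [2.39, 2.034, -0.007]
contact_force: [-3.9, -4.9, -1.4]
width: 0.0384
grip_force: 57.5
tcp [ 0.6172 -0.2895  0.1559] yawdeg -9.21 w 0.038362118373750975 t 12.35 j [-0.02  0.54  0.57  1.55 -0.3   1.14  0.45] F [-3.9 -4.9 -1.4]
shift [ 0.0034  0.0011 -0.0007] roll -0.5639
blob [296.2 326.4] 295 skirt ang,r [np.float64(88.1), np.float64(16.9)] top ang,r [np.float64(76.6), np.float64(16.6)]
```

Three clicks (76.6°). Fourth stroke.

```bash
python3 -m handwheel '[{"claw":0.06,"x":0,"y":0,"z":0,"roll":0},{"claw":0.06,"x":0,"y":0,"z":0,"roll":0},{"claw":0.06,"x":0,"y":0,"z":0,"roll":-0.14},{"claw":0.06,"x":0,"y":0,"z":0,"roll":-0.28},{"claw":0.06,"x":0,"y":0,"z":0,"roll":-0.42},{"claw":0.06,"x":0,"y":0,"z":0,"roll":-0.56},{"claw":0.03,"x":0,"y":0,"z":0,"roll":-0.56},{"claw":0.03,"x":0,"y":0,"z":0,"roll":-0.56},{"claw":0.03,"x":0,"y":0,"z":0,"roll":-0.56},{"claw":0.03,"x":0,"y":0,"z":0,"roll":-0.56}]' 40
python3 -m handwheel '[{"claw":0.03,"x":0,"y":0,"z":0,"roll":0.14},{"claw":0.03,"x":0,"y":0,"z":0,"roll":0.28},{"claw":0.03,"x":0,"y":0,"z":0,"roll":0.42},{"claw":0.03,"x":0,"y":0,"z":0,"roll":0.56},{"claw":0.03,"x":0,"y":0,"z":0,"roll":0.56}]' 40
python3 - <<'E'
from h import *
from bench import camera
delta([.6188,-.2863,.1566],np.radians(23.1))
c=camera("wrist");dial(c);cv2.imwrite("pics/w7.png",c["img"][:,:,::-1])
E
```

```text
time_s: 13.4
tool_pos: [0.6166, -0.287, 0.1571]
ee_rot: [-1.733, -2.616, 0.002]
contact_force: [-7.1, 1.4, 9.3]
width: 0.039
grip_force: 39.7
time_s: 13.9
tool_pos: [0.6171, -0.2882, 0.1567]
ee_rot: [2.393, 2.035, -0.005]
contact_force: [-6.9, -2.5, 4.6]
width: 0.0381
grip_force: 56.2
tcp [ 0.6171 -0.2882  0.1567] yawdeg -9.24 w 0.038120792104682166 t 13.9 j [-0.02  0.54  0.57  1.55 -0.3   1.15  0.45] F [-6.9 -2.5  4.6]
shift [0.0021 0.0013 0.0001] roll -0.5645
blob [278.4 327.9] 210 skirt ang,r [np.float64(118.1), np.float64(16.9)] top ang,r [np.float64(103.5), np.float64(14.8)]
blob [288.  346.7] 61 skirt ang,r [np.float64(102.9), np.float64(24.5)] top ang,r [np.float64(93.4), np.float64(22.2)]
```

Four clicks (103°). Fifth stroke, then release, lift clear and check.

```bash
python3 -m handwheel '[{"claw":0.06,"x":0,"y":0,"z":0,"roll":0},{"claw":0.06,"x":0,"y":0,"z":0,"roll":0},{"claw":0.06,"x":0,"y":0,"z":0,"roll":-0.14},{"claw":0.06,"x":0,"y":0,"z":0,"roll":-0.28},{"claw":0.06,"x":0,"y":0,"z":0,"roll":-0.42},{"claw":0.06,"x":0,"y":0,"z":0,"roll":-0.56},{"claw":0.03,"x":0,"y":0,"z":0,"roll":-0.56},{"claw":0.03,"x":0,"y":0,"z":0,"roll":-0.56},{"claw":0.03,"x":0,"y":0,"z":0,"roll":-0.56},{"claw":0.03,"x":0,"y":0,"z":0,"roll":-0.56}]' 40
python3 -m handwheel '[{"claw":0.03,"x":0,"y":0,"z":0,"roll":0.14},{"claw":0.03,"x":0,"y":0,"z":0,"roll":0.28},{"claw":0.03,"x":0,"y":0,"z":0,"roll":0.42},{"claw":0.03,"x":0,"y":0,"z":0,"roll":0.56},{"claw":0.03,"x":0,"y":0,"z":0,"roll":0.56}]' 40
python3 -c "
from h import *
from bench import camera
dial(camera('wrist'))"
python3 -m handwheel '[{"claw":0.064,"x":0,"y":0,"z":0,"roll":0},{"claw":0.064,"x":0,"y":0,"z":0,"roll":0},{"claw":0.064,"x":0,"y":0,"z":0,"roll":0},{"claw":0.064,"x":0,"y":0,"z":-0.04,"roll":0},{"claw":0.064,"x":0,"y":0,"z":-0.08,"roll":0},{"claw":0.064,"x":0,"y":0,"z":-0.12,"roll":0},{"claw":0.064,"x":0,"y":0,"z":-0.12,"roll":0},{"claw":0.064,"x":0,"y":0,"z":-0.12,"roll":0}]' 40
python3 - <<'E'
from h import *
from bench import camera
c=camera("wrist");dial(c);s=camera("side")
cv2.imwrite("pics/w8.png",cv2.hconcat([c["img"][100:400,100:500,::-1],s["img"][100:400,160:560,::-1]]))
E
```

```text
time_s: 14.95
tool_pos: [0.6166, -0.2871, 0.1569]
ee_rot: [-1.733, -2.616, 0.003]
contact_force: [-6.1, 0.7, 9.3]
width: 0.0389
grip_force: 39.7
time_s: 15.45
tool_pos: [0.6171, -0.2883, 0.1565]
ee_rot: [2.393, 2.035, -0.005]
contact_force: [-6.8, -1.5, 3.4]
width: 0.0382
grip_force: 56.7
blob [263.4 325.5] 206 skirt ang,r [np.float64(140.2), np.float64(19.0)] top ang,r [np.float64(127.3), np.float64(15.2)]
blob [265.8 344.6] 40 skirt ang,r [np.float64(126.6), np.float64(25.8)] top ang,r [np.float64(116.9), np.float64(21.7)]
time_s: 16.3
tool_pos: [0.6191, -0.2864, 0.2773]
ee_rot: [2.384, 2.043, 0.003]
contact_force: [0.4, 0.2, -0.6]
width: 0.0642
grip_force: 0.0
blob [266.5 223.7] 66 skirt ang,r [np.float64(157.3), np.float64(15.1)] top ang,r [np.float64(130.0), np.float64(16.2)]
blob [268.3 239.1] 19 skirt ang,r [np.float64(129.8), np.float64(23.8)] top ang,r [np.float64(116.1), np.float64(26.5)]
```

View pics/w8.png

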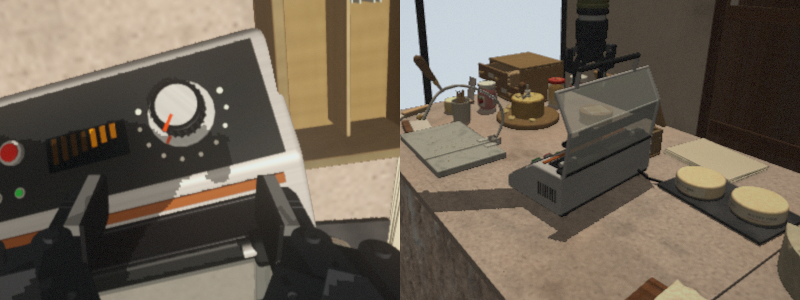

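The pointer has moved from dot 1 to dot 6 (the skirt angle went from 4° to about 128°, five clicks). The lid is open and the gripper is clear.

```bash
python3 -c "
from bench import *
print(job_done())"
```

```text
the job is handed in; nothing more can be done
None
```

The lid is resting open on its stop, the seal-time dial has been turned five clicks clockwise and rests in that click, and the job is handed in at about 16 s. The camera views at the end agreed with this, but no verdict was returned.

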